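# Mat two hones and shut them into the tray stack

### The job

Lay both stone hones, the same face up as they are now, on the floor of the dark steel base rack between its two end blocks, and with nothing over them yet press the cap of the matting spray fully down and let it spring back. Then stack every tray that is there on the base rack, in any order, so that the corner pins drop fully into the sockets below, and close the stack with the cover, its pins seated likewise. Do not disturb the lens cap, the glue stick and the marker.

Things in the scene. Friction and masses are not known exactly. Their poses are not given: they have to be found in the camera images.
- base_rack: Fixed dark steel rack on the desk, 186 (x) x 58 (y) x 34 mm; feet tabs 8 mm high reach y +-48 at its ends. Origin: centre of underside. Open floor, top at z 8, no side walls; end blocks (x +-75 to +-93, top z 34), each with two square sockets 12 wide, 12 deep at x +-84, y +-19. A tray seated on it has its origin 24 mm above this one and the same long axis, either way round.
- tray_1: Loose grey tray, all alike (None: absent), 186 (x) x 58 (y) x 40 mm, 0.16 kg. Origin: centre, at pin-tip level. Four 8 mm pins, tips tapered, 10 mm long, below at x +-84, y +-19. Floor z 10-13; long side walls z 10-30, outer faces y +-29 (grip across them at the middle); end blocks to z 40 with sockets in top like the rack's. Seated on a tray its origin is 30 mm above that tray's.
- tray_2: Loose grey tray, all alike (None: absent), 186 (x) x 58 (y) x 40 mm, 0.16 kg. Origin: centre, at pin-tip level. Four 8 mm pins, tips tapered, 10 mm long, below at x +-84, y +-19. Floor z 10-13; long side walls z 10-30, outer faces y +-29 (grip across them at the middle); end blocks to z 40 with sockets in top like the rack's. Seated on a tray its origin is 30 mm above that tray's.
- tray_3: Loose grey tray, all alike (None: absent), 186 (x) x 58 (y) x 40 mm, 0.16 kg. Origin: centre, at pin-tip level. Four 8 mm pins, tips tapered, 10 mm long, below at x +-84, y +-19. Floor z 10-13; long side walls z 10-30, outer faces y +-29 (grip across them at the middle); end blocks to z 40 with sockets in top like the rack's. Seated on a tray its origin is 30 mm above that tray's.
- cover: Loose flat grey cover 186 (x) x 58 (y) x 41 mm, 0.14 kg, no sockets. Origin: centre, at pin-tip level. Four 8 mm pins, tips tapered, 10 mm long, below at x +-84, y +-19. Slab z 10-16; in its middle a grip ridge 60 long (x), 14 wide (y), z 16-41. Seated on a tray its origin is 30 mm above that tray's.
- hone_long: Loose polished dark stone hone (whetstone), a flat bar with round ends, 72 (x) x 26 (y) x 16 mm, 0.06 kg, with a small dark hole near its +x end; the longer of two. Origin: centre of its underside. Grip across y.
- hone_short: Loose polished dark stone hone (whetstone), a flat bar with round ends, 58 (x) x 26 (y) x 16 mm, 0.06 kg, with a small dark hole near its +x end; the shorter of two. Origin: centre of its underside. Grip across y.
- spray_cap_top (a point): Centre of the top of the white sprung cap (31 mm across) on the spray can, which stands upright in a fixed weighted holder beyond the end of the base rack; about 170 mm above the desk. The can is 52 mm across, its holder foot 72 mm.
- spray_cap (a joint): Travel of the spray cap: 0 up, 0.006 m fully down (pressing straight down, about 7.5 N at the bottom); it springs back when let go.
- lens_cap: Bystander: black disc 54 mm across, 10 mm high. Leave alone. Origin: centre of underside.
- glue_stick: Bystander: glue stick lying, 24 x 95 x 24 mm. Leave alone. Origin: centre of underside.
- marker: Bystander: marker pen lying, 16 x 138 x 16 mm. Leave alone. Origin: centre of underside.

How it is judged:
On the way, in this order (a step that is already met when the one before it is completed fails the run):
1. both hones lie on the base rack's floor between the end blocks, let go (x of hone_long in the frame of base_rack between -0.055 and 0.055 m and y of hone_long in the frame of base_rack between -0.015 and 0.015 m and z of hone_long in the frame of base_rack between 0.004 and 0.019 m and x of hone_short in the frame of base_rack between -0.055 and 0.055 m and y of hone_short in the frame of base_rack between -0.015 and 0.015 m and z of hone_short in the frame of base_rack between 0.004 and 0.019 m and contact force between the fingers and hone_long below 0.1 N and contact force between the fingers and hone_short below 0.1 N), for 0.2 s.
2. the spray cap is pressed fully down while both hones lie there with no tray and no cover over them (x of hone_long in the frame of base_rack between -0.055 and 0.055 m and y of hone_long in the frame of base_rack between -0.015 and 0.015 m and z of hone_long in the frame of base_rack between 0.004 and 0.019 m and x of hone_short in the frame of base_rack between -0.055 and 0.055 m and y of hone_short in the frame of base_rack between -0.015 and 0.015 m and z of hone_short in the frame of base_rack between 0.004 and 0.019 m and horizontal distance between each of tray_1, tray_2, tray_3, cover and base_rack above 0.08 m and value of joint spray_cap above 0.0048 m), for 0.1 s.
3. the spray cap has sprung back (value of joint spray_cap below 0.001 m), for 0.1 s.
At the end, for the whole second after the job is handed in: Hones on the rack floor, same face up (within 55 mm along, 15 mm across of its centre); every tray and, on top, the cover stacked, at rest, pins home (each within 5 mm and 0.05 rad of the rack, 0.04 rad of level, 3 mm of seated height); spray cap up (x of hone_long in the frame of base_rack between -0.055 and 0.055 m and y of hone_long in the frame of base_rack between -0.015 and 0.015 m and z of hone_long in the frame of base_rack between 0.004 and 0.019 m and x of hone_short in the frame of base_rack between -0.055 and 0.055 m and y of hone_short in the frame of base_rack between -0.015 and 0.015 m and z of hone_short in the frame of base_rack between 0.004 and 0.019 m and horizontal distance between each of tray_1, tray_2, tray_3, cover and base_rack below 0.005 m and angle between the x axis of each of tray_1, tray_2, tray_3, cover and the x axis of base_rack, either way round below 0.05 rad and angle between each of tray_1, tray_2, tray_3, cover's own z axis and vertical below 0.04 rad and (z of tray_1 in the frame of base_rack between 0.021 and 0.027 m or z of tray_1 in the frame of base_rack between 0.051 and 0.057 m or z of tray_1 in the frame of base_rack between 0.081 and 0.087 m) and linear speed of each of tray_1, tray_2, tray_3, cover below 0.02 m/s and (z of tray_2 in the frame of base_rack between 0.021 and 0.027 m or z of tray_2 in the frame of base_rack between 0.051 and 0.057 m or z of tray_2 in the frame of base_rack between 0.081 and 0.087 m) and (z of tray_3 in the frame of base_rack between 0.021 and 0.027 m or z of tray_3 in the frame of base_rack between 0.051 and 0.057 m or z of tray_3 in the frame of base_rack between 0.081 and 0.087 m) and (z of cover in the frame of base_rack between 0.081 and 0.087 m or z of cover in the frame of base_rack between 0.111 and 0.117 m) and value of joint spray_cap below 0.001 m); the robot touches nothing.
It fails at once if the lens cap, glue stick or marker is moved more than 4 cm (distance of any of lens_cap, glue_stick, marker from where it was at the start of the episode above 0.04 m).
Of tray_1, tray_2, tray_3 only 2 to 3 are there at a start; the rules pass over those that are not, and their reading is None.
At some moment in a run one of tray_1, tray_2, tray_3, cover may be knocked a few centimetres aside while the robot is not near it.
Once in a run the grip may slacken for a moment while it holds something.
It also fails if it takes over 210 s, if anything falls off the work surface, if the arm or the gripper's body presses on something with over 40 N, if the wrist force passes 120 N, or if a joint passes its speed limit or range.

### The arm

A 6-joint arm with a two-finger parallel gripper is mounted at the origin on a cart in front of the work surface, level with it; the furniture and walls round the work are solid. World frame = base frame: x ahead of the robot, y to its left, z up, the work surface at z = 0. Lengths are in m, angles in rad, forces in N, time in s.
With the tool pointing down it reaches from about 0.3 to 0.875 m from the base axis. Payload 6.4 kg.
Tool frame: the origin (TCP) lies on the centre line of the jaws, within the pads' length; the fingertips stand arm.tcp_to_tips ahead of it and the grasp point (between the pads) lies 6 mm ahead of it (arm.tcp_to_tips is the distance from the TCP to the fingertips, in m); z points along the fingers, y is the line along which they close (so a half turn about z gives the same grasp; the last joint's range is limited). The gripper opens to 85 mm and grips with 20 to 120 N. Pads are 22 mm wide; open, the fingers measure 114 mm over their backs; the gripper's body (76 mm by 85 mm) begins 54 mm behind the grasp point. The pads swing forward as they close: fully open they stand 13 mm farther back than shut.
Start: joints at [0.939, 0.181, 1.607, -0, 1.354, -0.206], TCP at [0.237, 0.524, 0.256] pointing down, gripper open.
Joint ranges: [-2.99, 2.99], [-0.89, 2.07], [0.3, 2.58], [-1.14, 4.28], [0, 2.63], [-3.12, 3.12]. Speed limits (rad/s): [2.57, 2.57, 3.01, 3.14, 3.14, 3.14].

### API

Orientations are given as a unit quaternion [w, x, y, z].
In Python, from workcell import arm gives the robot as it stands. The module is installed in compiled form; this text tells all that it offers.
- The arm moves only by the tool servo_tool, never from a script. Its argument "series" is text: rows parted by semicolons, each of 5 numbers parted by spaces: the finger opening in mm, from 0 to 85.4, then the shift along the tool's x, y, z in mm, then the turn about the tool's z in degrees. In form: claw dx dy dz spin; .... A call has 1 to 20 rows; each row shifts and turns the commanded pose from where the row before left it, along the tool's axes as they then stand; what a row does not reach is not made up. A row lasts 1/8 s, in which the tool goes at most 62.5 mm and 10.7 degrees, less where a joint would pass 70% of its speed; a pose out of reach is approached as far as the arm can. A call is refused whole if a number of a shift passes 62.5 or a number of a turn 10.7, either way. A call with a gripper value outside its range is refused whole. The fingers move at their own pace and stop on an object; "newtons" is the grip in N (left out, the last holds). Time passes only in rows, so rows that do not move let the fingers close. It gives the time, the measured TCP pose, the force, the opening and the grip force at its end, in the units of the state.
- arm.read_state(): the state, without advancing time (a new reading comes with each control period).
- arm.grab_frame(name): name is "scene" or "top"; returns a dict with "pixels" (480x640x3 uint8, blue, green, red), "depth" (480x640 float32, m along the optical axis (not along the pixel's ray), 0 where there is no reading), "fov_y" (degrees; the focal length in pixels is half the picture's height over the tangent of half this angle, whatever the lens; pixels are square), "cx", "cy" (the principal point, pixels), "cam_to_world" (4x4, takes a point from camera to world coordinates). Camera axes: x right, y up, looking along -z (the intrinsics and any distortion apply to the point x, -y, -z); pixel columns grow to the right and rows downward; lengths in m; the calibration is good to about 2 mm. A picture is of the moment at which its call begins.
- arm.sign_off(): hands the job in; it is judged then, once.
The state is a dict: "t": time; "joint_positions": joint angles; "qvel": joint speeds; "tau": joint torques, N m; "tool_pos": TCP position; "tool_rot": TCP orientation; "force": force on the tool from outside, world axes, zero at the start; "torque": the same for the moment, N m; "opening": finger opening in m; "gripper_force": force on a finger pad.
Only numpy, scipy, OpenCV 4.12 (cv2) and the standard library are available. Lean on these libraries where they do the work, as an engineer would, in place of code of your own. Each camera call takes 0.05 s, during which the arm holds its last target. There are 200 camera calls.

## Working session

There is one attempt and no reset: what is moved stays moved. The work goes in short steps, Python scripts to look and compute and a tool call to move; the robot and the scene stay as the last step left them, time stands still between calls to the robot, and variables do not carry over. Pictures are saved under pics/ and viewed, at most 14 in all, crops included, and the job is handed in when it is done.

Besides the shell and the picture viewer there is one more tool, called after ">>>" by a JSON object that holds its "name" and its "arguments". servo_tool: Moves the arm, as the interface text tells. Its arguments: {"type":"object","properties":{"series":{"type":"string"},"newtons":{"type":"number"}},"required":["series"]}

```bash
mkdir -p pics; cat > h.py <<'E'
import numpy as np, cv2
from workcell import arm
def grab(n):
    f=arm.grab_frame(n); f['f']=240/np.tan(np.radians(f['fov_y'])/2); return f
def cloud(f):
    v,u=np.mgrid[0:480,0:640]; d=f['depth']
    P=np.stack([(u-f['cx'])/f['f']*d,-(v-f['cy'])/f['f']*d,-d],-1)
    T=np.array(f['cam_to_world']); W=P@T[:3,:3].T+T[:3,3]; W[d==0]=np.nan; return W
E
python3 - <<'E'
from h import *
for n in('scene','top'):
    f=grab(n); cv2.imwrite(f'pics/{n}0.png',f['pixels']); print(n,f['fov_y'],f['cx'],f['cy'],np.round(f['cam_to_world'],3).tolist(),[k for k in f])
    print((f['depth']>0).mean())
s=arm.read_state(); print(s, arm.tcp_to_tips)
E
```

```text
scene 50.009661968055894 324.35248293553315 231.45432510976102 [[-1.0, -0.014, -0.01, 0.539], [-0.004, -0.409, 0.912, 1.398], [-0.017, 0.912, 0.409, 0.715], [0.0, 0.0, 0.0, 1.0]] ['pixels', 'depth', 'fov_y', 'cx', 'cy', 'cam_to_world', 'f']
0.9959830729166667
top 53.643449899820034 316.7727663749559 242.46385879792473 [[0.022, 0.994, -0.109, 0.431], [-1.0, 0.021, -0.013, 0.095], [-0.011, 0.11, 0.994, 1.408], [0.0, 0.0, 0.0, 1.0]] ['pixels', 'depth', 'fov_y', 'cx', 'cy', 'cam_to_world', 'f']
0.9960514322916667
{'t': 0.1, 'joint_positions': array([ 9.38700694e-01,  1.81485117e-01,  1.60789412e+00,  2.52985667e-05,
        1.35378816e+00, -2.06293888e-01]), 'qvel': array([-0.00099331, -0.0004975 , -0.00212906, -0.00050538,  0.00121604,
       -0.00033199]), 'tau': array([-4.24403152e-04, -4.45878518e+01, -3.52240777e+01, -3.94207564e-04,
        4.22329569e-03,  8.45436404e-06]), 'tool_pos': array([0.23720861, 0.52330028, 0.25547059]), 'tool_rot': array([-3.31760996e-04,  2.11298768e-01,  9.77421204e-01, -7.14171426e-04]), 'force': array([-0.04527967,  0.16013129, -0.44623477]), 'torque': array([-0.03111218,  0.0253457 ,  0.02888966]), 'gripper_force': 0.0, 'opening': 0.0853833919546049} 0.025
```

View pics/top0.png

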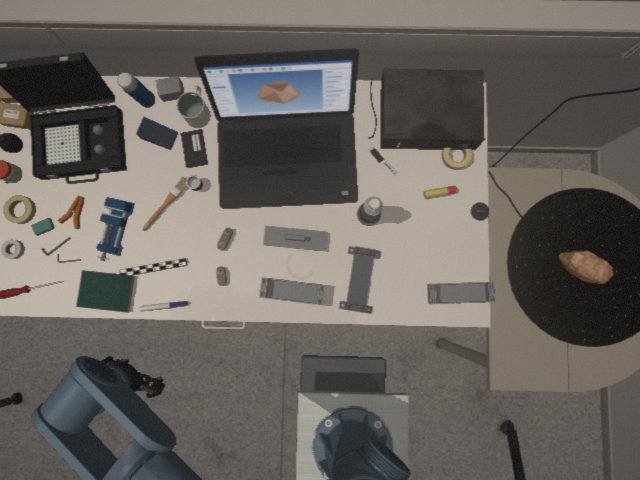

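View pics/scene0.png

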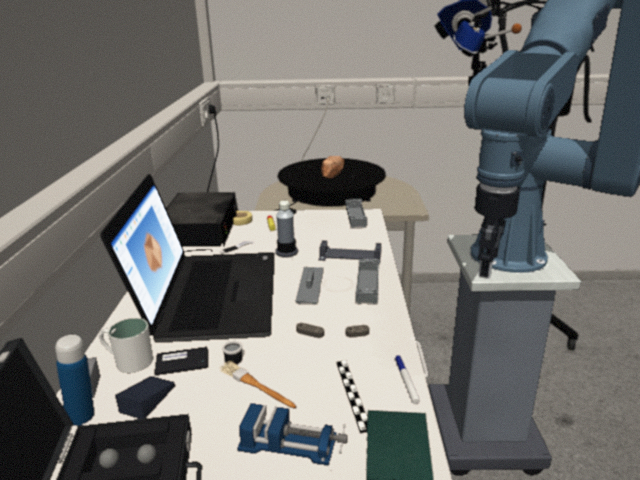

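The top view shows: hones at (226,238) and (222,276), cover at (296,238), trays at (297,291) and (461,293), rack at (360,279), spray can at (370,210). There are two trays. The marker is at (165,305), glue stick at (440,191) and lens cap at (480,211).

```bash
cat >> h.py <<'E'
BOX=dict(honeA=(205,225,250,252),honeB=(205,260,242,290),cover=(255,222,338,254),tray1=(253,272,340,310),tray2=(420,277,500,310),rack=(332,240,390,318),can=(350,190,392,228))
def rect(W,box,zlo,zhi):
    a,b,c,d=box; P=W[b:d,a:c].reshape(-1,3); P=P[(P[:,2]>zlo)&(P[:,2]<zhi)]
    if len(P)<10: return None
    (cx,cy),(w,h),ang=cv2.minAreaRect((P[:,:2]*1000).astype(np.float32))
    if w<h: w,h,ang=h,w,ang+90
    ang=(ang+90)%180-90
    return np.round([cx,cy,w,h,ang,len(P),*np.percentile(P[:,2]*1000,[5,50,95])],1)
E
python3 - <<'E'
from h import *
f=grab('top'); W=cloud(f)
print('desk z',[np.round(W[v,u]*1000,1) for u,v in((300,263),(260,265),(420,250),(180,230))])
for k,b in BOX.items(): print(k,rect(W,b,.007,.2))
for k in('tray1','tray2','rack'): print(k,'blocks',rect(W,BOX[k],.03,.06) if k!='rack' else rect(W,BOX[k],.026,.06))
print('ridge',rect(W,BOX['cover'],.03,.06)); print('cap',rect(W,BOX['can'],.16,.2),np.nanmax(W[190:228,350:392,2]))
img=f['pixels'][180:330,190:510]; cv2.imwrite('pics/crop0.png',cv2.resize(img,(800,375),interpolation=cv2.INTER_CUBIC))
E
```

```text
desk z [array([523.4, 163.2,  -1.6]), array([515.1, 282.5,  -4.8]), array([ 569.8, -192.9,   -1.1]), array([614.4, 525.4,   2.6])]
honeA [590.8 389.2  70.2  26.7 -24.4 199.    8.9  14.4  18.8]
honeB [479.5 381.1  91.4  53.  -89.  162.    9.7  15.1  19.7]
cover [ 605.5  179.7  185.7   76.5   85.5 1212.     9.7   15.    38.7]
tray1 [ 443.6  161.6  230.7   87.7  -88.7 1252.     8.2   13.6   39.7]
tray2 [ 443.3 -301.9  192.2   69.   -89.7 1308.     8.2   13.7   39.2]
rack [489.4  -5.5 206.2 118.8 -14.3 712.    7.3  10.6  34.8]
can [690.5 -34.2 111.2 101.3  87.2 653.   10.2  95.7 168.7]
tray1 blocks [440.  182.6 185.6  57.6  84.  223.   30.4  37.8  42.4]
tray2 blocks [ 446.3 -303.2  187.1   57.5  -86.8  265.    30.6   36.9   42.6]
rack blocks [478.9 -13.1 186.2  57.7  -8.2 193.   27.3  32.4  37.4]
ridge [596.3 180.5  59.   14.1  85.7 102.   34.6  39.3  44.5]
cap [675.1 -37.4  28.3  28.3 -43.4 104.  163.2 167.1 172.1] 0.17509423597294016
```

View pics/crop0.png

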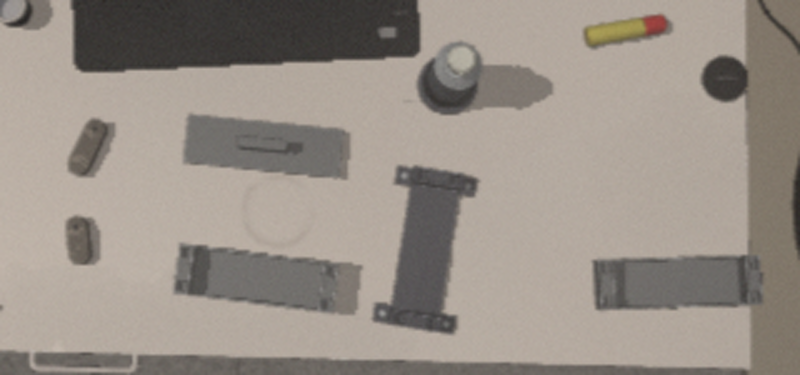

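The crop confirms the layout: cover ridge near (265,143), tray A (255,280), tray B (680,283), rack from (438,180) to (415,318), hones at (88,147) and (80,240). The long hone is the upper one.

```bash
cat >> h.py <<'E'
def ray(f,uv,z):
    T=np.array(f['cam_to_world']); uv=np.asarray(uv,float)
    d=np.stack([(uv[:,0]-f['cx'])/f['f'],-(uv[:,1]-f['cy'])/f['f'],-np.ones(len(uv))],-1)@T[:3,:3].T
    return T[:3,3]+d*((z-T[2,3])/d[:,2])[:,None]
def crect(f,box,z,thr):
    "darker-than-thr blob in box, cast onto height z: centre mm, size, angle"
    a,b,c,d=box; g=f['pixels'][b:d,a:c].max(2); m=(g<thr).astype(np.uint8)
    cs=cv2.findContours(m,cv2.RETR_EXTERNAL,cv2.CHAIN_APPROX_NONE)[0]; k=max(cs,key=cv2.contourArea)[:,0]+[a,b]
    P=ray(f,k,z)[:,:2]*1000
    (cx,cy),(w,h),ang=cv2.minAreaRect(P.astype(np.float32))
    if w<h: w,h,ang=h,w,ang+90
    return np.round([cx,cy,w,h,(ang+90)%180-90],1)
def pose():
    s=arm.read_state(); w,x,y,z=s['tool_rot']; th=np.degrees(np.arctan2(2*(x*y+w*z),1-2*(y*y+z*z))); return s,th
def plan(x,y,yax,p=None,th=None,J6=None):
    "from (p mm, th) to x,y mm with the closing line at yax deg: dx dy mm in present tool axes, spin deg"
    s,t=pose(); th=t if th is None else th; p=s['tool_pos'][:2]*1000 if p is None else np.array(p)
    # tool y at th-90 ; spin + lowers th
    spin=-((yax+90-th+90)%180-90)
    a=np.radians(th); D=np.array([x,y])-p[:2]
    r=lambda a:np.round([D@[np.cos(a),np.sin(a)],D@[np.sin(a),-np.cos(a)]],1)
    return dict(th=round(th,1),spin=round(spin,1),before=r(a),after=r(a-np.radians(spin)))
E
python3 - <<'E'
from h import *
f=grab('top');W=cloud(f);g=f['pixels']
print(g[276,200],g[276,222],g[238,226],g[280,360])
for k in('honeA','honeB'):
  for t in(95,115,135): print(k,t,crect(f,BOX[k],.012,t))
  print(rect(W,BOX[k],.011,.03))
print(pose()[1],plan(591,389,65.6))
E
```

```text
[168 178 191] [ 89  97 104] [ 88  95 102] [89 86 91]
honeA 95 [586.7 378.8  63.5   7.6 -23. ]
honeA 115 [590.  385.9  66.3  28.2 -24.2]
honeA 135 [590.  383.   71.4  36.3 -24.1]
[590.7 389.2  70.   26.1 -24.5 177.   12.2  15.1  19.7]
honeB 95 [479.8 383.1  47.2   7.2   6.1]
honeB 115 [479.6 390.7  54.5  26.9   8.9]
honeB 135 [479.5 388.2  53.4  35.4   2.6]
[479.3 394.9  54.6  25.4   8.5 138.   11.6  14.8  20.3]
155.60311703397895 {'th': np.float64(155.6), 'spin': np.float64(0.0), 'before': array([-377.6,   23.7]), 'after': array([-377.6,   23.7])}
```

>>> {"name": "servo_tool", "arguments": {"series": "45 -38 2.4 15 0;45 -38 2.4 15 0;45 -38 2.4 15 0;45 -38 2.4 15 0;45 -38 2.4 15 0;45 -38 2.4 15 0;45 -38 2.4 15 0;45 -38 2.4 15 0;45 -38 2.4 15 0;45 -35.6 2.1 15 0;45 0 0 0 0;45 0 0 0 0", "newtons": 30}}

```text
t: 1.7
tool_pos: [0.5905, 0.3894, 0.1059]
tool_rot: [-0.001, 0.211, 0.977, -0.0]
force: [1.1, -0.2, 1.0]
opening: 0.045
gripper_force: 0.0
```

>>> {"name": "servo_tool", "arguments": {"series": "45 0 0 25 0;45 0 0 25 0;45 0 0 18 0;45 0 0 7 0;45 0 0 0 0;20 0 0 0 0;20 0 0 0 0;20 0 0 0 0;20 0 0 0 0;20 0 0 0 0"}}

```text
t: 2.95
tool_pos: [0.5921, 0.3897, 0.0327]
tool_rot: [0.001, 0.211, 0.977, 0.001]
force: [0.3, 0.7, 5.4]
opening: 0.0251
gripper_force: 30.7
```

>>> {"name": "servo_tool", "arguments": {"series": "20 0 0 -20 0;20 0 0 -40 0;20 0 0 -40 0;20 0 0 0 -8.1;20 0 0 0 -8.1;20 0 0 0 0", "newtons": 40}}

```text
t: 3.7
tool_pos: [0.5911, 0.3892, 0.1321]
tool_rot: [0.0, 0.072, 0.997, 0.0]
force: [-0.1, 0.3, -1.7]
opening: 0.025
gripper_force: 39.4
```

```bash
python3 - <<'E'
from h import *
s,t=pose(); print(s['tool_pos'],s['opening']); print(plan(445.3,-8.2,81.8))
f=grab('top');W=cloud(f)
for i in range(3):
  W=cloud(grab('top')); print(rect(W,BOX['rack'],.028,.045),rect(W,BOX['honeA'],.006,.05))
E
```

```text
[0.59110484 0.38923728 0.13212884] 0.025012589753131618
{'th': np.float64(171.7), 'spin': np.float64(-0.1), 'before': array([  87.1, -414.3]), 'after': array([  87.6, -414.2])}
[478.7 -13.2 186.   57.4  -8.1 172.   28.8  32.2  36.9] None
[478.7 -13.2 185.9  57.4  -8.1 178.   28.9  32.3  37.1] None
[478.7 -13.3 186.1  57.8  -8.2 185.   28.7  32.6  36.9] None
```

>>> {"name": "servo_tool", "arguments": {"series": "20 7.3 -34.5 0 0;20 7.3 -34.5 0 0;20 7.3 -34.5 0 0;20 7.3 -34.5 0 0;20 7.3 -34.5 0 0;20 7.3 -34.5 0 0;20 7.3 -34.5 0 0;20 7.3 -34.5 0 0;20 7.3 -34.5 0 0;20 7.3 -34.5 0 0;20 7.3 -34.5 0 0;20 7 -34.5 0 0;20 0 0 0 0;20 0 0 25 0;20 0 0 25 0;20 0 0 0 0;20 0 0 0 0"}}

```text
t: 6.02
tool_pos: [0.4464, -0.0077, 0.082]
tool_rot: [0.0, 0.071, 0.997, -0.0]
force: [0.8, -0.5, -0.4]
opening: 0.0247
gripper_force: 39.5
```

```bash
python3 - <<'E'
from h import *
s,t=pose(); print(s['tool_pos'],s['opening'],s['force']); print(plan(445.0,-8.4,81.8))
E
```

```text
[ 0.44635569 -0.00772823  0.08199086] 0.024673632435016836 [ 0.81468896 -0.48390712 -0.38107969]
{'th': np.float64(171.8), 'spin': np.float64(0.0), 'before': array([ 1.2, -0.9]), 'after': array([ 1.2, -0.9])}
```

>>> {"name": "servo_tool", "arguments": {"series": "20 1.2 -0.9 20 0;20 0 0 15 0;20 0 0 5 0;20 0 0 1 0;20 0 0 0 0;45 0 0 0 0;45 0 0 0 0;45 0 0 0 0;45 0 0 -20 0;45 0 0 -40 0;45 0 0 -30 0;45 0 0 0 0"}}

```text
t: 7.52
tool_pos: [0.4463, -0.0093, 0.1327]
tool_rot: [0.003, 0.071, 0.997, -0.001]
force: [0.3, -0.1, -0.4]
opening: 0.0447
gripper_force: 0.0
```

```bash
python3 - <<'E'
from h import *
s,t=pose(); print(s['tool_pos'],s['opening'],s['force']); print(plan(479.5,394,98.5))
E
```

```text
[ 0.44632432 -0.00926997  0.13267989] 0.04466139593957333 [ 0.27754382 -0.09965323 -0.40242478]
{'th': np.float64(171.8), 'spin': np.float64(-16.7), 'before': array([ 24.6, 403.9]), 'after': array([-92.4, 393.9])}
```

>>> {"name": "servo_tool", "arguments": {"series": "45 2.2 36.7 0 0;45 2.2 36.7 0 0;45 2.2 36.7 0 0;45 2.2 36.7 0 0;45 2.2 36.7 0 0;45 2.2 36.7 0 0;45 2.2 36.7 0 0;45 2.2 36.7 0 0;45 2.2 36.7 0 0;45 2.2 36.7 0 0;45 2.6 36.9 0 0;45 0 0 15 -8.4;45 0 0 15 -8.3;45 0 0 0 0;45 0 0 0 0"}}

```text
t: 9.4
tool_pos: [0.4776, 0.3944, 0.0999]
tool_rot: [-0.0, -0.073, 0.997, -0.0]
force: [0.2, -0.9, 0.4]
opening: 0.0453
gripper_force: 0.0
```

```bash
python3 - <<'E'
from h import *
s,t=pose(); print(s['tool_pos'],s['opening'],s['force']); print(plan(479.5,394,98.5))
W=cloud(grab('top')); print(rect(W,(335,252,385,308),.016,.029))
for k in ('tray1','tray2','cover'): print(k,rect(W,BOX[k],.03,.06))
E
```

```text
[0.47756717 0.39435318 0.09991352] 0.04529107173162372 [ 0.22613667 -0.92364725  0.36959909]
{'th': np.float64(-171.7), 'spin': np.float64(-0.2), 'before': array([-1.9, -0.6]), 'after': array([-1.9, -0.6])}
[478.  -14.8 172.5  45.4 -10.9 235.   17.8  22.1  27.4]
tray1 [439.9 182.6 185.7  57.7  84.  230.   30.6  37.7  42.9]
tray2 [ 446.9 -303.2  187.4   57.3  -87.4  249.    30.7   37.6   42.8]
cover [596.1 180.4  59.1  14.6  84.8 103.   33.8  39.5  45.1]
```

Grasp the short hone.

>>> {"name": "servo_tool", "arguments": {"series": "45 -1.9 -0.6 25 0;45 0 0 25 0;45 0 0 14 0;45 0 0 3 0;45 0 0 0 0;20 0 0 0 0;20 0 0 0 0;20 0 0 0 0;20 0 0 0 0;20 0 0 -20 0;20 0 0 -40 0;20 0 0 -40 0;20 0 0 0 8.4;20 0 0 0 8.3;20 0 0 0 0;20 0 0 0 0"}}

```text
t: 11.45
tool_pos: [0.4796, 0.3942, 0.1336]
tool_rot: [0.0, 0.07, 0.998, 0.0]
force: [-0.3, -0.3, -1.1]
opening: 0.025
gripper_force: 26.5
```

```bash
python3 - <<'E'
from h import *
s,t=pose(); print(s['tool_pos'],s['opening'],s['force'])
a=np.radians(-8.15); x,y=np.array([478.7,-13.2])+38*np.array([np.cos(a),np.sin(a)]); print(x,y,plan(x,y,81.85))
f=grab('top'); W=cloud(f); print(rect(W,(335,252,385,308),.019,.027))
cv2.imwrite('pics/a.png',cv2.resize(f['pixels'][180:330,190:510],(800,375),interpolation=cv2.INTER_CUBIC))
E
```

```text
[0.47955239 0.39419335 0.13363067] 0.024993316831805588 [-0.29283463 -0.33045677 -1.13996502]
516.3162122070536 -18.587075198464845 {'th': np.float64(172.0), 'spin': np.float64(0.1), 'before': array([ -94.1, -403.6]), 'after': array([ -94.9, -403.4])}
[478.1 -11.7 171.   46.3 -10.2 186.   19.6  22.5  26.2]
```

View pics/a.png

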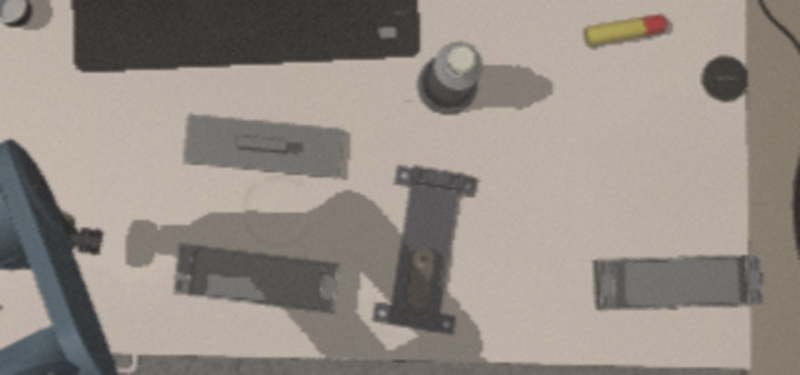

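The long hone lies on the rack floor at (421,276) toward the near block. I'll carry the short one over.

>>> {"name": "servo_tool", "arguments": {"series": "20 -7.8 -33.6 0 0;20 -7.8 -33.6 0 0;20 -7.8 -33.6 0 0;20 -7.8 -33.6 0 0;20 -7.8 -33.6 0 0;20 -7.8 -33.6 0 0;20 -7.8 -33.6 0 0;20 -7.8 -33.6 0 0;20 -7.8 -33.6 0 0;20 -7.8 -33.6 0 0;20 -7.8 -33.6 0 0;20 -8.3 -34 0 0;20 0 0 0 0;20 0 0 25 0;20 0 0 25 0;20 0 0 0 0;20 0 0 0 0", "newtons": 50}}

```text
t: 13.62
tool_pos: [0.5156, -0.0182, 0.084]
tool_rot: [0.0, 0.071, 0.997, 0.0]
force: [1.3, -0.5, -0.5]
opening: 0.0238
gripper_force: 51.4
```

```bash
python3 - <<'E'
from h import *
s,t=pose(); print(s['tool_pos'],s['opening'],s['force']); print(plan(516.3,-18.6,81.8))
E
```

```text
[ 0.5156295  -0.01824315  0.0840167 ] 0.023757662452339935 [ 1.28829441 -0.47322234 -0.49840821]
{'th': np.float64(171.9), 'spin': np.float64(0.1), 'before': array([-0.7, -0.3]), 'after': array([-0.7, -0.3])}
```

>>> {"name": "servo_tool", "arguments": {"series": "20 -0.7 0 20 0;20 0 0 15 0;20 0 0 6 0;20 0 0 1 0;20 0 0 0 0;20 0 0 0 0;45 0 0 0 0;45 0 0 0 0;45 0 0 0 0;45 0 0 -20 0;45 0 0 -40 0;45 0 0 -50 0;45 0 0 -50 0;45 0 0 -30 0;10 0 0 0 0;0 0 0 0 0;0 0 0 0 0"}}

```text
t: 15.75
tool_pos: [0.515, -0.0186, 0.2295]
tool_rot: [-0.002, 0.072, 0.997, 0.0]
force: [0.2, -0.8, 0.2]
opening: 0.0004
gripper_force: 0.0
```

```bash
python3 - <<'E'
from h import *
s,t=pose(); print(s['tool_pos'],s['opening'],s['force'])
for i in range(2):
  f=grab('top');W=cloud(f); print(rect(W,BOX['can'],.16,.182))
f2=grab('scene');W=cloud(f2); m=(W[...,2]>.160)&(W[...,2]<.178)&(abs(W[...,0]-.675)<.03)&(abs(W[...,1]+.037)<.03); P=W[m]; print(m.sum(),np.nanmean(P,0))
print(plan(675,-37,81.8))
cv2.imwrite('pics/b.png',cv2.resize(f['pixels'][180:330,190:510],(800,375),interpolation=cv2.INTER_CUBIC))
cv2.imwrite('pics/c.png',cv2.resize(f2['pixels'][180:330,220:420],(800,600),interpolation=cv2.INTER_CUBIC))
E
```

```text
[ 0.51498093 -0.01855373  0.22951866] 0.0003991512876480251 [ 0.15001169 -0.83514357  0.15185734]
[674.9 -37.3  28.3  27.9  45.9 106.  162.4 168.1 171.9]
[675.3 -37.6  28.6  28.4 -42.6 107.  161.7 168.  171.6]
59 [ 0.67366214 -0.03230503  0.16709076]
{'th': np.float64(171.8), 'spin': np.float64(-0.0), 'before': array([-160.6,    4.6]), 'after': array([-160.6,    4.6])}
```

View pics/c.png

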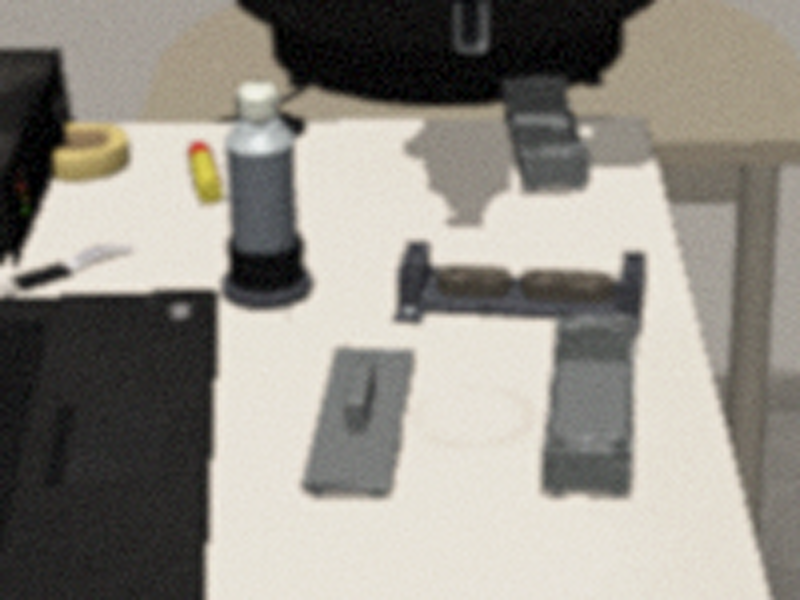

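The scene crop shows both hones lying in the rack at (470,282) and (568,287) with nothing over them. Next, the spray cap.

>>> {"name": "servo_tool", "arguments": {"series": "0 -40 1.1 0 0;0 -40 1.1 0 0;0 -40 1.1 0 0;0 -40.6 1.3 0 0;0 0 0 0 0;0 0 0 15 0;0 0 0 10 0;0 0 0 6 0;0 0 0 0 0;0 0 0 0 0"}}

```text
t: 17.15
tool_pos: [0.6757, -0.0372, 0.2009]
tool_rot: [0.0, 0.071, 0.997, -0.0]
force: [0.4, -0.8, 0.9]
opening: -0.0
gripper_force: 0.0
```

>>> {"name": "servo_tool", "arguments": {"series": "0 0 0 4 0;0 0 0 3 0;0 0 0 3 0;0 0 0 0 0;0 0 0 0 0"}}

```text
t: 17.77
tool_pos: [0.6758, -0.0372, 0.1911]
tool_rot: [0.0, 0.071, 0.997, -0.0]
force: [-1.6, -0.1, 5.4]
opening: 0.0
gripper_force: 2.6
```

>>> {"name": "servo_tool", "arguments": {"series": "0 0 0 2 0;0 0 0 1 0;0 0 0 0 0"}}

```text
t: 18.15
tool_pos: [0.6758, -0.0372, 0.189]
tool_rot: [0.001, 0.071, 0.997, -0.0]
force: [-2.9, 1.3, 10.3]
opening: 0.0001
gripper_force: 4.7
```

>>> {"name": "servo_tool", "arguments": {"series": "0 0 0 1 0;0 0 0 1 0;0 0 0 0 0;0 0 0 0 0"}}

```text
t: 18.65
tool_pos: [0.6759, -0.0372, 0.1888]
tool_rot: [0.001, 0.071, 0.997, -0.0]
force: [-8.6, 0.9, 18.6]
opening: -0.0001
gripper_force: 8.9
```

>>> {"name": "servo_tool", "arguments": {"series": "0 0 0 -10 0;0 0 0 -15 0;20 0 0 -15 0;85 40 0 0 0;85 40 0 0 0;85 40 0 0 0;85 40 0 0 0;85 0 0 0 0"}}

```text
t: 19.65
tool_pos: [0.5152, -0.0137, 0.2255]
tool_rot: [-0.0, 0.071, 0.997, 0.0]
force: [0.3, 0.5, -0.2]
opening: 0.085
gripper_force: 0.0
```

```bash
python3 - <<'E'
from h import *
s,t=pose(); print(s['tool_pos'],s['joint_positions'],s['force'])
f=grab('top');W=cloud(f);
for k in ('tray1','tray2'): r=rect(W,BOX[k],.03,.06); print(k,r)
print('ridge',rect(W,BOX['cover'],.03,.06),rect(W,BOX['can'],.16,.182)); r=rect(W,BOX['tray1'],.03,.06)
print(plan(r[0],r[1],r[4]+90),'\n',plan(446.5,-303.2,3))
E
```

```text
[ 0.51515745 -0.01367262  0.22548445] [-2.57171694e-01  7.83723009e-02  1.78630838e+00  1.92348364e-05
  1.27789441e+00 -1.68514223e+00] [ 0.27519757  0.53527956 -0.17017821]
tray1 [440.1 182.7 185.7  57.8  84.  241.   30.3  37.6  42.5]
tray2 [ 446.3 -303.9  189.4   57.5  -86.8  261.    30.8   36.6   42. ]
ridge [595.8 180.4  59.4  14.   84.7 102.   34.1  39.1  44.2] [674.6 -37.1  28.4  27.5  46.6 107.  162.2 168.1 172.2]
{'th': np.float64(171.8), 'spin': np.float64(87.8), 'before': array([104.1, 184. ]), 'after': array([187.8, -97. ])} 
 {'th': np.float64(171.8), 'spin': np.float64(78.8), 'before': array([  28.5, -296.1]), 'after': array([-284.9,  -85.5])}
```

>>> {"name": "servo_tool", "arguments": {"series": "85 20.8 36.8 0 0;85 20.8 36.8 0 0;85 20.8 36.8 0 0;85 20.8 36.8 0 0;85 20.9 36.8 0 0;85 0 0 0 9.8;85 0 0 10 9.8;85 0 0 15 9.8;85 0 0 15 9.8;85 0 0 15 9.8;85 0 0 15 9.8;85 0 0 15 9.8;85 0 0 15 9.8;85 0 0 0 9.4;85 0 0 0 0;85 0 0 0 0"}}

```text
t: 21.7
tool_pos: [0.4414, 0.1828, 0.1257]
tool_rot: [0.0, 0.742, 0.67, 0.0]
force: [0.8, -0.0, -0.1]
opening: 0.0849
gripper_force: 0.0
```

```bash
python3 - <<'E'
from h import *
s,t=pose(); print(s['tool_pos'],s['joint_positions'][5],s['force'])
print(plan(440.1,182.7,174))
E
```

```text
[0.44136133 0.18277025 0.12567514] 0.24509018197931098 [ 0.77078985 -0.02417434 -0.11292495]
{'th': np.float64(84.2), 'spin': np.float64(0.2), 'before': array([-0.2, -1.2]), 'after': array([-0.2, -1.2])}
```

>>> {"name": "servo_tool", "arguments": {"series": "85 0 -1.2 30 0;85 0 0 30 0;85 0 0 23 0;85 0 0 9 0;85 0 0 0 0;45 0 0 0 0;45 0 0 0 0;45 0 0 0 0;45 0 0 0 0;45 0 0 0 0", "newtons": 60}}

```text
t: 22.95
tool_pos: [0.4407, 0.183, 0.0347]
tool_rot: [0.001, 0.743, 0.669, 0.001]
force: [0.3, 0.5, 6.9]
opening: 0.0566
gripper_force: 63.8
```

>>> {"name": "servo_tool", "arguments": {"series": "45 0 0 -15 0;45 0 0 -35 0;45 0 0 -35 0;45 0 0 -20 0;45 0 0 0 -9.8;45 0 0 0 -9.8;45 0 0 0 -9.8;45 0 0 0 -9.8;45 0 0 0 -9.8;45 0 0 0 -9.8;45 0 0 0 -9.8;45 0 0 0 -9.8;45 0 0 0 -9.4;45 0 0 0 0;45 0 0 0 0"}}

```text
t: 24.82
tool_pos: [0.439, 0.1828, 0.1386]
tool_rot: [0.0, 0.073, 0.997, 0.0]
force: [0.2, 0.3, -1.9]
opening: 0.0569
gripper_force: 64.9
```

```bash
python3 - <<'E'
from h import *
s,t=pose(); print(s['tool_pos'],s['opening'],s['force'])
print(plan(478.7,-13.2,81.85))
E
```

```text
[0.43899863 0.18277942 0.13857327] 0.05688447288931853 [ 0.22807231  0.3323347  -1.93943446]
{'th': np.float64(171.6), 'spin': np.float64(-0.2), 'before': array([ -67.8, -188.1]), 'after': array([ -67.1, -188.4])}
```

>>> {"name": "servo_tool", "arguments": {"series": "45 -11.2 -31.4 0 -0.2;45 -11.2 -31.4 0 0;45 -11.2 -31.4 0 0;45 -11.2 -31.4 0 0;45 -11.2 -31.4 0 0;45 -11.1 -31.4 0 0;45 0 0 0 0;45 0 0 25 0;45 0 0 25 0;45 0 0 0 0;45 0 0 0 0"}}

```text
t: 26.2
tool_pos: [0.4796, -0.0128, 0.089]
tool_rot: [0.0, 0.07, 0.998, -0.0]
force: [-0.6, 0.1, -1.4]
opening: 0.0565
gripper_force: 64.9
```

```bash
cat >> h.py <<'E'
def blocks(W,box,lo,hi): return rect(W,box,lo,hi)
E
python3 - <<'E'
from h import *
s,t=pose(); print(s['tool_pos'],s['opening'],s['force'])
print(plan(478.7,-13.2,81.85))
for i in range(2):
  f=grab('top');W=cloud(f); m=(np.abs(W[...,0]-.479)<.13)&(np.abs(W[...,1]+.013)<.07)&(W[...,2]>.079)&(W[...,2]<.096)
  P=W[m]
  D=(P[:,:2]-s['tool_pos'][:2])*1000; a=np.radians(t-180); q=np.stack([D@[np.cos(a),np.sin(a)],D@[-np.sin(a),np.cos(a)]],-1)
  for sgn in(1,-1):
    b=q[(sgn*q[:,0]>70)&(sgn*q[:,0]<105)&(abs(q[:,1])<40)]
    print(sgn,len(b),np.round([b.min(0),b.max(0)],1).tolist(), 'line' ,np.round(cv2.minAreaRect(b.astype(np.float32)),1) if 0 else np.round(np.median(b,0),1))
cv2.imwrite('pics/d.png',cv2.resize(f['pixels'][200:350,260:460],(800,600),interpolation=cv2.INTER_CUBIC))
E
```

```text
[ 0.4796324  -0.01276171  0.08902778] 0.05653528418576711 [-0.60428183  0.05551783 -1.37326429]
{'th': np.float64(172.0), 'spin': np.float64(0.2), 'before': array([ 0.9, -0.6]), 'after': array([ 0.9, -0.6])}
1 109 [[74.9, -27.3], [94.9, 30.1]] line [87.6 -2.7]
-1 121 [[-90.7, -27.8], [-71.5, 30.5]] line [-81.2   1.5]
1 106 [[74.7, -27.6], [95.3, 30.3]] line [86.4 -2.2]
-1 119 [[-90.6, -27.3], [-71.0, 30.4]] line [-81.4   1.8]
```

View pics/d.png

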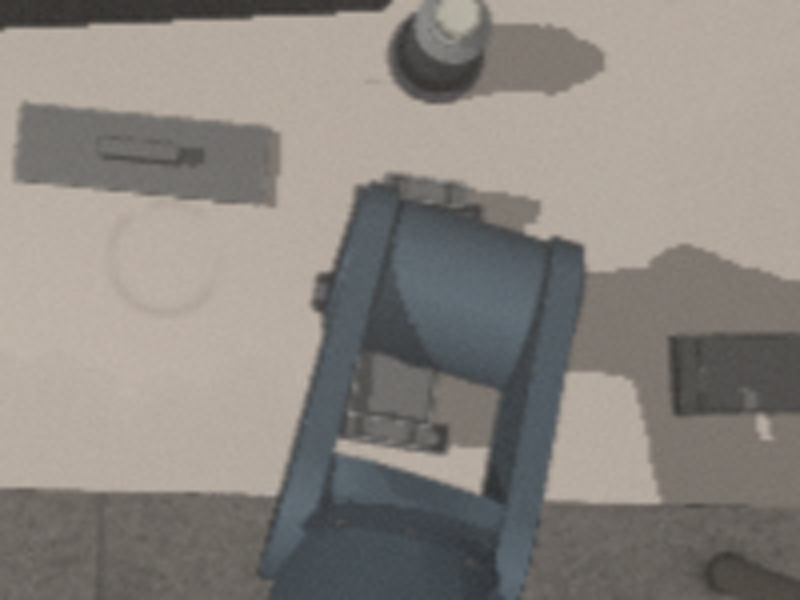

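The tray is held over the rack; its blocks show at (430,190) and (395,430), so both ends are visible. Camera and robot estimates differ by about 2 mm, so I'll split the difference and feel for the sockets.

>>> {"name": "servo_tool", "arguments": {"series": "45 2 -1.2 9 0;45 0 0 8 0;45 0 0 0 0;45 0 0 2 0;45 0 0 2 0;45 0 0 1 0;45 0 0 0 0;45 0 0 0 0"}}

```text
t: 27.3
tool_pos: [0.4772, -0.0141, 0.0664]
tool_rot: [0.0, 0.07, 0.998, -0.0]
force: [-0.1, 0.1, -1.0]
opening: 0.0563
gripper_force: 65.0
```

>>> {"name": "servo_tool", "arguments": {"series": "45 0 0 2 0;45 0 0 2 0;45 0 0 1 0;45 0 0 0 0;45 0 0 0 0"}}

```text
t: 27.92
tool_pos: [0.4772, -0.0141, 0.0613]
tool_rot: [0.0, 0.07, 0.998, -0.0]
force: [0.1, -0.1, -1.5]
opening: 0.0569
gripper_force: 65.0
```

>>> {"name": "servo_tool", "arguments": {"series": "45 0 0 2 0;45 0 0 1 0;45 0 0 0 0;45 0 0 0 0"}}

```text
t: 28.42
tool_pos: [0.4772, -0.0141, 0.0588]
tool_rot: [-0.0, 0.07, 0.998, 0.0]
force: [-2.6, -0.5, 5.8]
opening: 0.0567
gripper_force: 65.8
```

>>> {"name": "servo_tool", "arguments": {"series": "60 0 0 0 0;85 0 0 0 0;85 0 0 0 0;85 0 0 0 0;85 0 0 -30 0;85 0 0 -40 0;85 0 0 -40 0;85 0 0 -10 0;85 0 0 0 0"}}

```text
t: 29.55
tool_pos: [0.4773, -0.0141, 0.1785]
tool_rot: [0.001, 0.07, 0.998, -0.0]
force: [0.5, -0.1, -0.2]
opening: 0.0848
gripper_force: 0.0
```

```bash
python3 - <<'E'
from h import *
s,t=pose(); print(s['tool_pos'],s['joint_positions'],s['force'])
for i in range(3):
  f=grab('top');W=cloud(f); print('B',rect(W,BOX['tray2'],.03,.06))
m=(np.abs(W[...,0]-.479)<.13)&(np.abs(W[...,1]+.013)<.07)&(W[...,2]>.053)&(W[...,2]<.075)
P=W[m]; r=cv2.minAreaRect((P[:,:2]*1000).astype(np.float32)); print(r, np.median(P[:,2]))
for sg in(1,-1): Q=P[sg*(P[:,0]-.479)>.05]; print(len(Q),np.median(Q,0))
print('ridge',rect(W,BOX['cover'],.03,.06)); r=rect(W,BOX['tray2'],.03,.06)
print(plan(r[0],r[1],r[4]+90))
E
```

```text
[ 0.47730955 -0.0141015   0.17845869] [-2.78788404e-01  4.93238530e-02  1.92056962e+00 -2.11408190e-05
  1.17063197e+00 -1.71002554e+00] [ 0.45668713 -0.12507477 -0.21569752]
B [ 446.4 -303.7  187.8   57.2  -86.8  262.    30.6   37.5   43.1]
B [ 446.3 -303.8  188.1   57.5  -87.1  262.    30.6   37.3   42.7]
B [ 446.  -303.4  187.7   57.3  -87.5  246.    30.6   37.3   42.6]
((479.3190002441406, -14.523460388183594), (54.53556442260742, 186.16842651367188), 81.79341888427734) 0.06179492190376501
11 [ 0.56881113 -0.04086313  0.0618138 ]
109 [ 0.39627594 -0.00342816  0.06182652]
ridge [596.  180.5  59.6  14.2  84.8 104.   33.3  39.8  44.1]
{'th': np.float64(172.0), 'spin': np.float64(79.5), 'before': array([ -10.5, -291. ]), 'after': array([-288. ,  -42.7])}
```

>>> {"name": "servo_tool", "arguments": {"series": "85 -1.3 -36.4 0 0;85 -1.3 -36.4 0 0;85 -1.3 -36.4 0 0;85 -1.3 -36.4 0 0;85 -1.3 -36.4 0 0;85 -1.3 -36.4 0 0;85 -1.3 -36.4 0 0;85 -1.4 -36.2 0 0;85 0 0 5 9.9;85 0 0 10 9.9;85 0 0 10 9.9;85 0 0 10 9.9;85 0 0 10 9.9;85 0 0 10 9.9;85 0 0 5 9.9;85 0 0 0 9.9;85 0 0 0 0;85 0 0 0 0"}}

```text
t: 31.95
tool_pos: [0.4467, -0.3034, 0.1175]
tool_rot: [-0.001, 0.688, 0.725, 0.0]
force: [0.7, -0.4, -0.5]
opening: 0.0848
gripper_force: 0.0
```

```bash
python3 - <<'E'
from h import *
s,t=pose(); print(s['tool_pos'],s['joint_positions'][5],s['force'])
print(plan(446.2,-303.6,2.9)); f=grab('top'); W=cloud(f); print(rect(W,(415,272,500,315),.03,.045))
E
```

```text
[ 0.44672313 -0.30337752  0.11749776] -0.8686586810313969 [ 0.67999068 -0.38194268 -0.46834631]
{'th': np.float64(93.0), 'spin': np.float64(0.1), 'before': array([-0.2, -0.5]), 'after': array([-0.2, -0.5])}
[ 444.1 -265.8  112.2   57.2  -88.7  124.    30.5   37.2   42.8]
```

>>> {"name": "servo_tool", "arguments": {"series": "85 0 -0.5 30 0;85 0 0 25 0;85 0 0 20 0;85 0 0 9 0;85 0 0 0 0;45 0 0 0 0;45 0 0 0 0;45 0 0 0 0;45 0 0 0 0;45 0 0 0 0;45 0 0 -15 0;45 0 0 -35 0;45 0 0 -40 0;45 0 0 -45 0;45 0 0 0 0;45 0 0 0 0"}}

```text
t: 34.0
tool_pos: [0.4461, -0.3032, 0.169]
tool_rot: [-0.0, 0.69, 0.724, 0.0]
force: [-0.1, 0.1, -1.7]
opening: 0.0563
gripper_force: 64.7
```

```bash
python3 - <<'E'
from h import *
s,t=pose(); print(s['tool_pos'],s['opening'],s['force'])
# tray along offset from TCP, camera
f=grab('top'); W=cloud(f); m=(abs(W[...,0]-.447)<.05)&(abs(W[...,1]+.303)<.12)&(W[...,2]>.13)&(W[...,2]<.155)
P=W[m]*1000; print(len(P),np.round([P.min(0),P.max(0)],1).tolist(), cv2.minAreaRect(P[:,:2].astype(np.float32)))
E
```

```text
[ 0.44609218 -0.30318983  0.16899619] 0.05628344231294244 [-0.1026477   0.10738839 -1.69822186]
526 [[413.8, -308.5, 138.1], [480.8, -208.1, 154.6]] ((448.0337829589844, -258.9822998046875), (59.62733840942383, 101.4029769897461), 5.197009563446045)
```

>>> {"name": "servo_tool", "arguments": {"series": "45 0 0 0 -9.9;45 0 0 0 -9.9;45 0 0 0 -9.9;45 0 0 0 -9.9;45 0 0 0 -9.9;45 0 0 0 -9.9;45 0 0 0 -9.9;45 0 0 0 -9.8;45 0 0 0 0;45 0 0 0 0"}}

```text
t: 35.3
tool_pos: [0.4461, -0.3033, 0.1683]
tool_rot: [-0.001, 0.072, 0.997, 0.001]
force: [0.7, 0.2, -2.0]
opening: 0.0568
gripper_force: 64.5
```

```bash
python3 - <<'E'
from h import *
s,t=pose(); print(s['tool_pos'],s['opening']); print(plan(477.3,-14.1,82))
W=cloud(grab('top'));print('ridge',rect(W,BOX['cover'],.03,.06))
m=(np.abs(W[...,0]-.479)<.13)&(np.abs(W[...,1]+.013)<.07)&(W[...,2]>.053)&(W[...,2]<.075)
print(cv2.minAreaRect((W[m][:,:2]*1000).astype(np.float32)))
E
```

```text
[ 0.4461106  -0.30325684  0.16828767] 0.05678182060345583
{'th': np.float64(171.7), 'spin': np.float64(-0.3), 'before': array([ 10.8, 290.6]), 'after': array([  9.4, 290.7])}
ridge [596.2 180.7  59.3  14.1  85.3 105.   32.7  39.7  45.2]
((479.52642822265625, -12.69775390625), (57.744781494140625, 186.06991577148438), 82.10636138916016)
```

>>> {"name": "servo_tool", "arguments": {"series": "45 1.2 36.3 0 -0.3;45 1.2 36.3 0 0;45 1.2 36.3 0 0;45 1.2 36.3 0 0;45 1.2 36.3 0 0;45 1.2 36.3 0 0;45 1.2 36.3 0 0;45 1.2 36.5 0 0;45 0 0 0 0;45 0 0 25 0;45 0 0 25 0;45 0 0 0 0;45 0 0 0 0"}}

```text
t: 36.98
tool_pos: [0.4772, -0.0152, 0.12]
tool_rot: [0.0, 0.069, 0.998, -0.0]
force: [0.5, -0.9, -1.1]
opening: 0.0568
gripper_force: 64.6
```

```bash
python3 - <<'E'
from h import *
s,t=pose(); print(s['tool_pos'],s['opening'],s['force']); print(plan(477.3,-14.1,82))
W=cloud(grab('top'))
m=(np.abs(W[...,0]-.479)<.13)&(np.abs(W[...,1]+.013)<.07)&(W[...,2]>.111)&(W[...,2]<.13)
P=W[m];  D=(P[:,:2]-s['tool_pos'][:2])*1000; a=np.radians(t-180); q=np.stack([D@[np.cos(a),np.sin(a)],D@[-np.sin(a),np.cos(a)]],-1)
for sgn in(1,-1):
    b=q[(sgn*q[:,0]>70)&(sgn*q[:,0]<105)&(abs(q[:,1])<40)]
    print(sgn,len(b),np.round([b.min(0),b.max(0)],1).tolist())
E
```

```text
[ 0.47716556 -0.01517864  0.12003544] 0.05677849148210726 [ 0.47453693 -0.90265323 -1.08892679]
{'th': np.float64(172.1), 'spin': np.float64(0.1), 'before': array([0. , 1.1]), 'after': array([0. , 1.1])}
1 107 [[75.9, -27.4], [94.2, 30.8]]
-1 126 [[-91.8, -27.7], [-70.6, 30.2]]
```

>>> {"name": "servo_tool", "arguments": {"series": "45 -0.5 1.1 10 0;45 0 0 9 0;45 0 0 0 0;45 0 0 2 0;45 0 0 2 0;45 0 0 1 0;45 0 0 0 0;45 0 0 0 0"}}

```text
t: 38.02
tool_pos: [0.4773, -0.0135, 0.0954]
tool_rot: [0.0, 0.068, 0.998, -0.0]
force: [0.1, -0.5, -1.9]
opening: 0.0561
gripper_force: 64.7
```

>>> {"name": "servo_tool", "arguments": {"series": "45 0 0 2 0;45 0 0 2 0;45 0 0 2 0;45 0 0 0 0;45 0 0 1 0;45 0 0 0 0;45 0 0 0 0"}}

```text
t: 38.9
tool_pos: [0.4773, -0.0135, 0.0897]
tool_rot: [-0.0, 0.068, 0.998, -0.0]
force: [-8.3, 0.8, 16.2]
opening: 0.0567
gripper_force: 66.8
```

>>> {"name": "servo_tool", "arguments": {"series": "60 0 0 0 0;85 0 0 0 0;85 0 0 0 0;85 0 0 0 0;85 0 0 -30 0;85 0 0 -40 0;85 0 0 -40 0;85 0 0 -20 0;85 0 0 0 0"}}

```text
t: 40.02
tool_pos: [0.4784, -0.0138, 0.2199]
tool_rot: [0.002, 0.068, 0.998, -0.0]
force: [0.3, 0.0, -0.8]
opening: 0.0853
gripper_force: 0.0
```

```bash
python3 - <<'E'
from h import *
s,t=pose(); print(s['tool_pos'],s['joint_positions'][5],s['force'])
for i in range(3):
  f=grab('top');W=cloud(f); r=rect(W,BOX['cover'],.03,.06); print(r,rect(W,BOX['cover'],.011,.06))
m=(np.abs(W[...,0]-.479)<.13)&(np.abs(W[...,1]+.013)<.07)&(W[...,2]>.082)&(W[...,2]<.105)
P=W[m]; print(cv2.minAreaRect((P[:,:2]*1000).astype(np.float32)), np.median(P[:,2]))
for sg in(1,-1): Q=P[sg*(P[:,0]-.479)>.05]; print(len(Q),np.median(Q,0))
print(plan(r[0],r[1],r[4]+90))
cv2.imwrite('pics/e.png',cv2.resize(f['pixels'][180:330,190:510],(800,375),interpolation=cv2.INTER_CUBIC))
f2=grab('scene'); cv2.imwrite('pics/f.png',cv2.resize(f2['pixels'][180:330,220:420],(800,600),interpolation=cv2.INTER_CUBIC))
E
```

```text
[ 0.47837563 -0.01376482  0.21985987] -1.7123158946447756 [ 0.30371058  0.03694173 -0.79915671]
[596.4 180.6  59.   14.3  85.5 102.   34.9  40.3  44.9] [ 596.4  180.3  185.6   58.4   85.4 1099.    11.7   15.5   39.9]
[596.  180.7  59.3  14.4  84.8 103.   34.5  39.7  44.5] [ 596.4  180.5  185.9   58.7   85.6 1098.    11.9   15.5   39.4]
[596.2 180.6  58.7  14.2  85.6 104.   32.9  39.4  44.3] [ 596.2  180.2  185.3   58.6   85.5 1103.    11.7   15.5   39.1]
((412.7695007324219, -4.207639694213867), (55.766937255859375, 52.94059753417969), 83.39933013916016) 0.0924395230094468
0 [nan nan nan]
110 [ 0.39454693 -0.00401758  0.09254318]
{'th': np.float64(172.2), 'spin': np.float64(86.6), 'before': array([-92.3, 208.3]), 'after': array([202.5, 104.5])}
  return _methods._mean(a, axis=axis, dtype=dtype,
  ret = um.true_divide(
```

View pics/f.png

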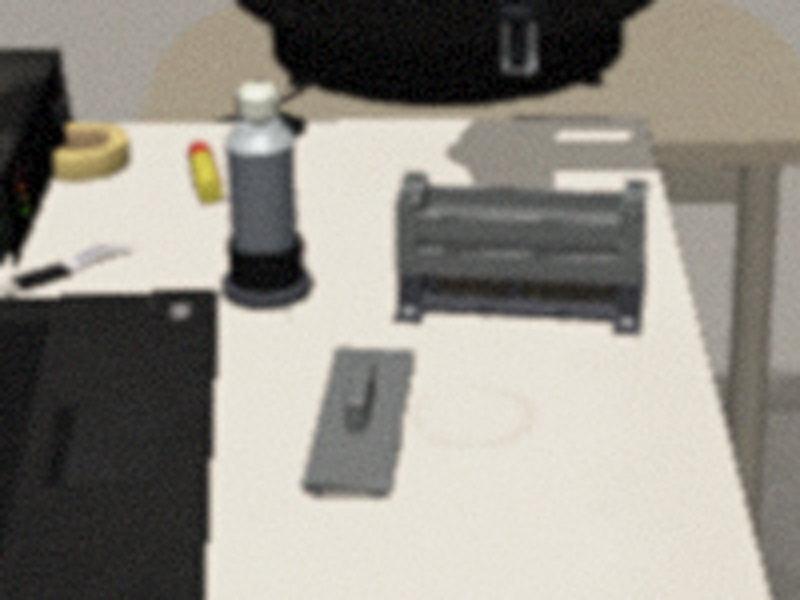

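The stack of two trays is level on the rack (blocks at (413,190) and (635,190)), and the cover is untouched at (360,420). Now the cover.

>>> {"name": "servo_tool", "arguments": {"series": "40 -15.4 34.7 0 0;40 -15.4 34.7 0 0;40 -15.4 34.7 0 0;40 -15.4 34.7 0 0;40 -15.4 34.7 0 0;40 -15.3 34.8 0 0;40 0 0 10 9.6;40 0 0 10 9.6;40 0 0 10 9.6;40 0 0 10 9.6;40 0 0 10 9.6;40 0 0 10 9.6;40 0 0 10 9.6;40 0 0 10 9.6;40 0 0 0 9.8;40 0 0 0 0;40 0 0 0 0"}}

```text
t: 42.35
tool_pos: [0.5967, 0.1803, 0.1376]
tool_rot: [-0.0, 0.733, 0.681, -0.0]
force: [0.1, 0.7, 0.5]
opening: 0.0399
gripper_force: 0.0
```

```bash
python3 - <<'E'
from h import *
s,t=pose(); print(s['tool_pos'],s['joint_positions'][5],s['force'])
print(plan(596.2,180.5,175.4)); f=grab('top'); W=cloud(f); print(rect(W,BOX['cover'],.011,.03))
E
```

```text
[0.59667594 0.1803247  0.13755886] 0.17683444103912016 [0.14963185 0.6674916  0.48637037]
{'th': np.float64(85.8), 'spin': np.float64(0.4), 'before': array([ 0.1, -0.5]), 'after': array([ 0.1, -0.5])}
[588.7 176.1 177.8  57.1 -88.8 442.   11.7  15.1  19.7]
```

>>> {"name": "servo_tool", "arguments": {"series": "40 0 -0.5 30 0.4;40 0 0 30 0;40 0 0 20 0;40 0 0 9 0;40 0 0 0 0;5 0 0 0 0;5 0 0 0 0;5 0 0 0 0;5 0 0 0 0;5 0 0 0 0", "newtons": 80}}

```text
t: 43.65
tool_pos: [0.5976, 0.1806, 0.0508]
tool_rot: [0.001, 0.736, 0.677, 0.001]
force: [-1.2, 0.7, 7.1]
opening: 0.012
gripper_force: 80.8
```

>>> {"name": "servo_tool", "arguments": {"series": "5 0 0 -10 0;5 0 0 -30 0;5 0 0 -30 0;5 0 0 -40 0;5 0 0 -30 0;5 0 0 0 -9.6;5 0 0 0 -9.6;5 0 0 0 -9.6;5 0 0 0 -9.6;5 0 0 0 -9.6;5 0 0 0 -9.6;5 0 0 0 -9.6;5 0 0 0 -9.6;5 0 0 0 -9.6;5 0 0 0 0;5 0 0 0 0"}}

```text
t: 45.65
tool_pos: [0.5963, 0.1804, 0.1893]
tool_rot: [-0.0, 0.075, 0.997, -0.0]
force: [0.1, 0.7, -2.1]
opening: 0.012
gripper_force: 79.9
```

```bash
python3 - <<'E'
from h import *
s,t=pose(); print(s['tool_pos'],s['opening'],s['force']); print(plan(477.3,-14,82.1))
f=grab('top');W=cloud(f)
cv2.imwrite('pics/g.png',cv2.resize(f['pixels'][150:330,190:430],(800,600),interpolation=cv2.INTER_CUBIC))
E
```

```text
[0.59628215 0.18038122 0.18925437] 0.012022753569983488 [ 0.12507912  0.7361203  -2.05107837]
{'th': np.float64(171.4), 'spin': np.float64(-0.7), 'before': array([  88.6, -210. ]), 'after': array([  91.1, -208.9])}
```

View pics/g.png

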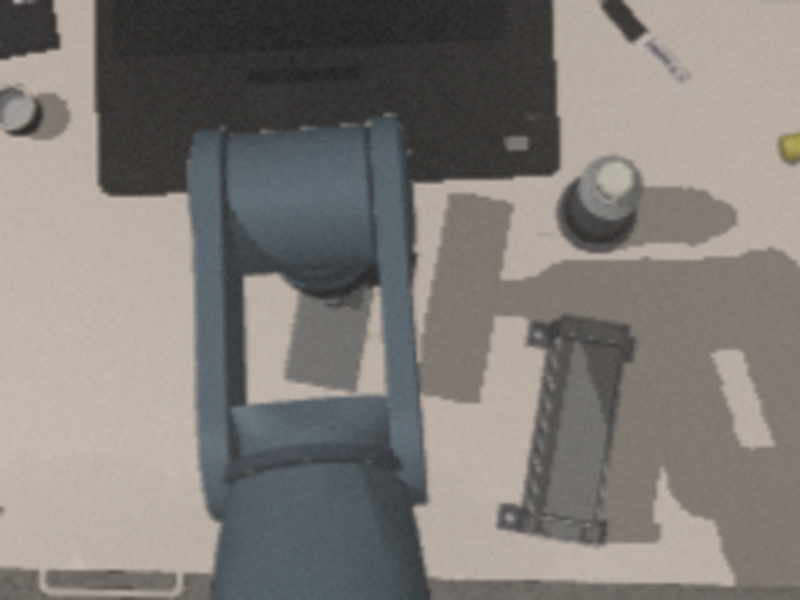

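The cover is held (its edge shows at (325,340)), and the stack is free at (570,430).

>>> {"name": "servo_tool", "arguments": {"series": "5 12.7 -30 0 0;5 12.7 -30 0 0;5 12.7 -30 0 0;5 12.7 -30 0 0;5 12.6 -30 0 0;5 12.6 -30 0 0;5 12.6 -30 0 0;5 0 0 0 -0.7;5 0 0 0 0;5 0 0 10 0;5 0 0 10 0;5 0 0 0 0;5 0 0 0 0"}}

```text
t: 47.32
tool_pos: [0.4782, -0.0142, 0.1691]
tool_rot: [-0.0, 0.067, 0.998, 0.0]
force: [0.1, -0.1, -2.1]
opening: 0.012
gripper_force: 79.9
```

```bash
python3 - <<'E'
from h import *
s,t=pose(); print(s['tool_pos'],s['opening'],s['force']); print(plan(477.3,-14,82.1))
W=cloud(grab('top'))
m=(np.abs(W[...,0]-.479)<.13)&(np.abs(W[...,1]+.013)<.07)&(W[...,2]>.124)&(W[...,2]<.146)
P=W[m];  D=(P[:,:2]-s['tool_pos'][:2])*1000; a=np.radians(t-180); q=np.stack([D@[np.cos(a),np.sin(a)],D@[-np.sin(a),np.cos(a)]],-1)
for sgn in(1,-1):
    k=(sgn*q[:,0]>60)&(sgn*q[:,0]<105)&(abs(q[:,1])<40); b=q[k]
    print(sgn,len(b),np.round([b.min(0),b.max(0)],1).tolist(),np.median(P[k,2]))
E
```

```text
[ 0.47816957 -0.01420672  0.16905831] 0.012012541629251968 [ 0.08467409 -0.07411837 -2.0781212 ]
{'th': np.float64(172.3), 'spin': np.float64(0.2), 'before': array([0.9, 0.1]), 'after': array([0.9, 0.1])}
1 66 [[82.6, -27.2], [95.1, 25.8]] 0.1333825818407407
-1 256 [[-91.0, -27.9], [-60.1, 30.2]] 0.13237083825396023
```

>>> {"name": "servo_tool", "arguments": {"series": "5 0.9 0 10 0.2;5 0 0 10 0;5 0 0 0 0;5 0 0 2 0;5 0 0 2 0;5 0 0 2 0;5 0 0 0 0;5 0 0 0 0"}}

```text
t: 48.38
tool_pos: [0.4775, -0.0144, 0.1436]
tool_rot: [0.0, 0.069, 0.998, -0.0]
force: [-0.9, -0.6, 1.1]
opening: 0.0124
gripper_force: 80.5
```

>>> {"name": "servo_tool", "arguments": {"series": "5 0 0 1 0;5 0 0 1 0;5 0 0 0 0;5 0 0 0 0"}}

```text
t: 48.88
tool_pos: [0.4777, -0.0146, 0.1422]
tool_rot: [0.001, 0.069, 0.998, -0.0]
force: [-5.3, -0.3, 7.4]
opening: 0.0114
gripper_force: 81.3
```

>>> {"name": "servo_tool", "arguments": {"series": "5 0 0 -2 0;5 1.2 0 0 0;5 0 0 1 0;5 0 0 1 0;5 0 0 1 0;5 0 0 0 0;5 0 0 0 0"}}

```text
t: 49.75
tool_pos: [0.4767, -0.0143, 0.1412]
tool_rot: [0.001, 0.069, 0.998, -0.0]
force: [-3.0, -0.3, 8.2]
opening: 0.0119
gripper_force: 81.4
```

```bash
python3 - <<'E'
from h import *
s,t=pose(); print(s['tool_pos'],t)
f=grab('top');W=cloud(f)
def lay(lo,hi):
  m=(np.abs(W[...,0]-.479)<.13)&(np.abs(W[...,1]+.013)<.07)&(W[...,2]>lo)&(W[...,2]<hi)
  P=W[m]; P=P[P[:,0]<.43]; return P
P=lay(.095,.12); a=np.radians(-8.1); D=(P[:,:2]*1000-[478.7,-13.2]); q=np.stack([D@[np.cos(a),np.sin(a)],D@[-np.sin(a),np.cos(a)]],-1)
print(len(P),np.round([q.min(0),q.max(0)],1).tolist(),np.median(P[:,2]))
k=(q[:,0]<-65)
# edge lines: max/min y per x-bin
for x0 in range(-92,-40,8):
  b=q[(q[:,0]>=x0)&(q[:,0]<x0+8)]; 
  if len(b): print(x0,len(b),b[:,1].min().round(1),b[:,1].max().round(1))
f2=grab('scene'); cv2.imwrite('pics/h.png',cv2.resize(f2['pixels'][200:275,310:410],(800,600),interpolation=cv2.INTER_CUBIC))
E
```

```text
[ 0.47672242 -0.01433581  0.14118408] 172.111012738411
337 [[-91.8, -29.5], [-47.2, 28.5]] 0.10279248369636429
-92 63 -27.9 28.5
-84 63 -29.3 26.8
-76 62 -27.9 27.7
-68 64 -29.5 28.5
-60 62 -27.6 27.2
-52 23 -29.4 14.3
```

View pics/h.png

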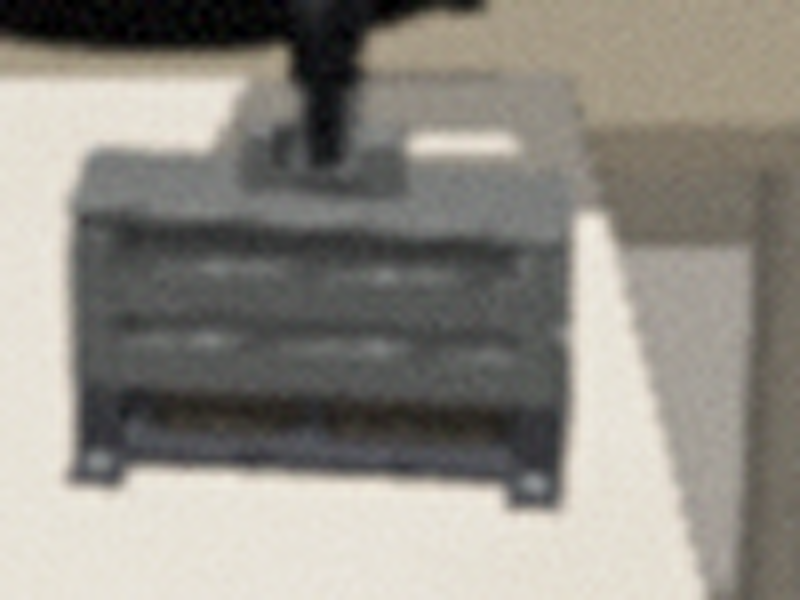

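The cover is over the stack with its near end about 4 mm above its seat, partly inserted. The ends line up at (85,200) and (570,235). I'll press on gently.

>>> {"name": "servo_tool", "arguments": {"series": "5 0 0 1 0;5 0 0 1 0;5 0 0 1 0;5 0 0 0 0;5 0 0 0 0"}}

```text
t: 50.48
tool_pos: [0.4757, -0.014, 0.1369]
tool_rot: [-0.001, 0.069, 0.998, 0.0]
force: [0.5, -0.6, -0.2]
opening: 0.0121
gripper_force: 80.3
```

Popped in. Continue down.

>>> {"name": "servo_tool", "arguments": {"series": "5 0 0 1 0;5 0 0 1 0;5 0 0 1 0;5 0 0 0 0;5 0 0 0 0"}}

```text
t: 51.1
tool_pos: [0.4764, -0.0142, 0.1347]
tool_rot: [0.0, 0.069, 0.998, -0.0]
force: [0.2, -0.2, 4.7]
opening: 0.0115
gripper_force: 81.0
```

>>> {"name": "servo_tool", "arguments": {"series": "5 0 0 1 0;5 0 0 1 0;5 0 0 0 0;5 0 0 0 0"}}

```text
t: 51.6
tool_pos: [0.4765, -0.0142, 0.1347]
tool_rot: [0.0, 0.069, 0.998, -0.0]
force: [-8.8, 1.5, 25.2]
opening: 0.0119
gripper_force: 83.7
```

Hard stop, so it is seated. Release and back off.

>>> {"name": "servo_tool", "arguments": {"series": "5 0 0 -2 0;14 0 0 0 0;30 0 0 0 0;30 0 0 0 0;30 0 0 0 0;30 0 0 -20 0;30 0 0 -40 0;30 0 0 -40 0;30 40 0 0 0;30 40 0 0 0;30 40 0 0 0;30 0 0 0 0;30 0 0 0 0"}}

```text
t: 53.22
tool_pos: [0.358, 0.0021, 0.2347]
tool_rot: [0.001, 0.069, 0.998, -0.0]
force: [0.6, -0.9, 0.7]
opening: 0.0299
gripper_force: 0.0
```

```bash
python3 - <<'E'
from h import *
s,t=pose(); print(s['tool_pos'],s['force'])
f=grab('top');W=cloud(f); B=(np.abs(W[...,0]-.479)<.13)&(np.abs(W[...,1]+.013)<.07)
for lo,hi in((.09,.11),(.118,.135)):
  P=W[B&(W[...,2]>lo)&(W[...,2]<hi)]; print(len(P),cv2.minAreaRect((P[:,:2]*1000).astype(np.float32)))
  A=np.c_[P[:,:2]-[.479,-.013],np.ones(len(P))]; print('slope,z',np.round(np.linalg.lstsq(A,P[:,2],rcond=None)[0],4))
print('cap',rect(W,BOX['can'],.16,.182))
f2=grab('scene'); cv2.imwrite('pics/i.png',cv2.resize(f2['pixels'][180:330,220:420],(800,600),interpolation=cv2.INTER_CUBIC))
E
```

```text
[0.35796509 0.00213415 0.23474503] [ 0.59354958 -0.86325221  0.74621113]
1165 ((484.4696960449219, -14.009475708007812), (59.40530776977539, 173.85414123535156), 81.78814697265625)
slope,z [-0.0017 -0.0023  0.0987]
113 ((478.6890869140625, -12.848934173583984), (13.888906478881836, 58.59864807128906), 82.40835571289062)
slope,z [0.0247 0.0101 0.1241]
cap [674.6 -36.9  29.   28.4 -44.6 106.  162.6 167.3 171.9]
```

View pics/i.png

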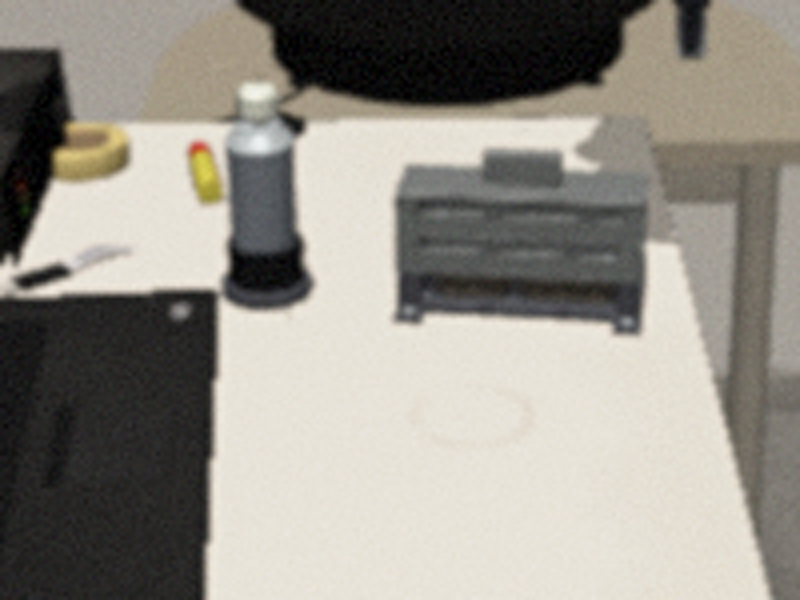

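The stack is closed and level (cover ridge at (523,168)), the hones are in the rack and the cap is up.

```bash
python3 -c "
from workcell import arm
print(arm.sign_off())"
```

```text
the job is handed in; nothing more can be done
None
```

Handed in at about 53 s: both hones are on the rack floor, the spray cap was pressed to its stop and sprang back, and both trays present plus the cover are stacked. The last camera check read the cover level and at seated height; sign-off returned no verdict.

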